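# Turn the drying tiles onto the back rail

### The job

Two of the three tiles in the drying rack still lean towards the robot on the front rail: push each of them over with the fingertips so that it leans on the back rail in its own bay and its other face can dry. Do not lift any tile out of the groove, and leave the tile that already leans back and everything else where it is.

Things in the scene. Friction and masses are not known exactly. Their poses are not given: they have to be found in the camera images.
- rack: Fixed wooden drying rack, place and yaw vary. Origin: underside of its board, at the middle; x to the back of the rack (away from the robot), y along its length to the left, z up. Board 200 (x) x 500 (y) x 12 mm. End cheeks at y = +-220 to 236 mm, x = -45 to 45 mm, tops at z = 97 mm.
- groove (a point): Middle of the groove's floor, 12 mm above the table; axes as the rack. The groove runs along y, 28 mm wide (x = -14 to 14), between two lips 14 mm high and 10 mm thick; two blocks as high as the lips part it into three bays 130 mm wide or a little more, centred near y = 150, 0 and -150 mm.
- front_rail (a point): Middle of the axis of the front rail, a dark 10 mm steel rod along y between the cheeks, 28 mm before the groove's middle (towards the robot), 87 mm above the table.
- back_rail (a point): Middle of the axis of the back rail, the same rod 28 mm behind the groove's middle, 87 mm above the table.
- tile_1_top (a point): Middle of the top edge of tile 1: loose flat white tile, 10 mm thick, 110 wide, 140 high, about 0.3 kg, foot in the groove in any of the bays, leaning 20 degrees on a rail. This point is 145 mm above the table and 39 mm before (on front rail) or behind (on back rail) the groove's middle. Axes: x thickness, y width, z up the tile. Pushed past upright it falls onto the other rail.
- tile_1_foot (a point): Middle of the underside of tile 1, 140 mm from its top point; about 14 mm above the table when in the groove. Same axes.
- tile_2_top (a point): Middle of the top edge of tile 2: loose flat white tile, 10 mm thick, 110 wide, 140 high, about 0.3 kg, foot in the groove in any of the bays, leaning 20 degrees on a rail. This point is 145 mm above the table and 39 mm before (on front rail) or behind (on back rail) the groove's middle. Axes: x thickness, y width, z up the tile. Pushed past upright it falls onto the other rail.
- tile_2_foot (a point): Middle of the underside of tile 2, 140 mm from its top point; about 14 mm above the table when in the groove. Same axes.
- tile_3_top (a point): Middle of the top edge of tile 3: loose flat white tile, 10 mm thick, 110 wide, 140 high, about 0.3 kg, foot in the groove in any of the bays, leaning 20 degrees on a rail. This point is 145 mm above the table and 39 mm before (on front rail) or behind (on back rail) the groove's middle. Axes: x thickness, y width, z up the tile. Pushed past upright it falls onto the other rail.
- tile_3_foot (a point): Middle of the underside of tile 3, 140 mm from its top point; about 14 mm above the table when in the groove. Same axes.
- cup: Bystander: small terracotta cup, 44 mm across, 50 mm high, on the front of the rack's board; origin under its centre.
- prop: Bystander: pale square kiln prop, 32 x 32 x 45 mm high, on the back of the rack's board; origin under its centre.
- mug: Bystander: blue mug, 76 mm across, 85 mm high, between robot and rack on the left; origin under its centre.
- bowl: Bystander: terracotta bowl, 150 mm across, 60 mm high, left of the rack; origin under its centre.
- jar: Bystander: green glass jar, 68 mm across, 85 mm high, right of the rack; origin under its centre.
- plate: Bystander: blue plate, 170 mm across, 20 mm high, on the left; origin under its centre.
- brush: Bystander: brush 190 mm long lying on the right; origin under its middle.
There are look-alikes about, which are no part of the job. Leave any purple or red look-alike of the part that bears tile_2_top alone.

How it is judged:
At the end, for the whole second after the job is handed in: In the rack's frame each tile's top is 28 to 55 mm behind the middle and over 130 mm up, its foot within 18 mm of the groove's middle and under 30 mm up, square within 0.15 rad, in its own bay (foot moved under 45 mm). Tile already leaning back: top moved under 12 mm; bystanders under 20 mm (x of tile_1_top in the frame of rack between 0.028 and 0.055 m and z of each of tile_1_top, tile_2_top, tile_3_top in the frame of rack above 0.13 m and z of each of tile_1_foot, tile_2_foot, tile_3_foot in the frame of rack below 0.03 m and x of tile_1_foot in the frame of rack between -0.018 and 0.018 m and angle between the y axis of each of tile_1_top, tile_2_top, tile_3_top and the y axis of rack, either way round below 0.15 rad and distance of each of tile_1_foot, tile_2_foot, tile_3_foot from where it was at the start of the episode below 0.045 m and x of tile_2_top in the frame of rack between 0.028 and 0.055 m and x of tile_2_foot in the frame of rack between -0.018 and 0.018 m and x of tile_3_top in the frame of rack between 0.028 and 0.055 m and x of tile_3_foot in the frame of rack between -0.018 and 0.018 m and distance of tile_3_top from where it was at the start of the episode below 0.012 m and distance of each of cup, prop, mug, bowl, jar, plate, brush from where it was at the start of the episode below 0.02 m); the robot touches nothing.
It fails at once if a tile was lifted out of the groove (z of any of tile_1_foot, tile_2_foot, tile_3_foot in the frame of rack above 0.04 m).
It fails at once if the tile that already leaned on the back rail was disturbed (distance of tile_3_top from where it was at the start of the episode above 0.02 m).
It fails at once if another thing was moved (distance of any of cup, prop, mug, bowl, jar, plate, brush from where it was at the start of the episode above 0.03 m).
It also fails if it takes over 46 s, if anything falls off the work surface, if the arm or the gripper's body presses on something with over 40 N, if the wrist force passes 120 N, or if a joint passes its speed limit or range.

### The arm

A 7-joint arm with a two-finger parallel gripper is mounted at the origin on the work surface. World frame = base frame: x ahead of the robot, y to its left, z up, the work surface at z = 0. Lengths are in m, angles in rad, forces in N, time in s.
With the tool pointing down it reaches from about 0.4 to 0.85 m from the base axis. Payload 4.5 kg.
Tool frame: the origin (TCP) lies midway between the tips of the shut fingers; the grasp point (between the pads) lies 19 mm behind it (bot.grip_depth is the z of the grasp point in the tool frame, in m); z points along the fingers, x is the direction in which the jaws open and shut, and the axes are right-handed (so a half turn about z gives the same grasp; the last joint's range is limited). The gripper opens to 88 mm and grips with 3 to 60 N. Pads are 18 mm wide; open, the fingers measure 123 mm over their backs; the gripper's body (75 mm by 187 mm) begins 45 mm behind the grasp point.
Start: joints at [-1.278, 0.689, -0.195, 1.565, 0.157, 0.902, -0.215], TCP at [0.16, 0.604, 0.239] pointing down, gripper open.
Joint ranges: [-3.01, 3.01], [-0.46, 2.08], [-1.47, 1.51], [0.13, 2.56], [-1, 4.14], [0.04, 2.09], [-2.66, 2.66]. Speed limits (rad/s): [2.57, 2.57, 3.14, 3.14, 3.14, 3.14, 3.14].

### API

Orientations are given as a rotation vector (axis times angle).
In Python, from bench import bot gives the robot as it stands.
- The arm moves only by the shell command python3 -m inch 'ROWS' [FORCE]. ROWS is JSON, a list of rows, each a list of 7 numbers: the shift along the tool's x, y, z each as a share of 0.12 m, from -1 to 1, then the turn, a rotation vector about the tool's x, y, z each as a share of 0.5 rad, from -1 to 1, then the closure, from -1 (fully open) to 1 (shut). In form: [[dx, dy, dz, ax, ay, az, gripper], ...]. A call has exactly 10 rows; each row is the pose to reach, as a shift and turn from the pose commanded when the call began, along the tool's axes at that moment; what a row does not reach only later rows make up. A row lasts 1/10 s, in which the tool goes at most 50 mm and 8.59 degrees, less where a joint would pass 70% of its speed; a pose out of reach is approached as far as the arm can. A call with a number of a shift or a turn outside -1 to 1 is refused whole. A call with a gripper value outside its range is refused whole. The fingers move at their own pace and stop on an object; FORCE is the grip in N (left out, the last holds). Time passes only in rows, so rows that repeat a pose let the fingers close, or fill a call up. It gives the time, the measured TCP pose, the force and the opening at its end, in the units of the state.
- bot.read_state(): the state, without advancing time (a new reading comes with each control period).
- bot.get_image(name): name is "side" or "top"; returns a dict with "color" (420x560x3 uint8, red, green, blue), "fovy" (degrees; the focal length in pixels is half the picture's height over the tangent of half this angle, whatever the lens; pixels are square), "cx", "cy" (the principal point, pixels), "world_from_camera" (4x4, takes a point from camera to world coordinates). Camera axes: x right, y down, z forward; pixel columns grow to the right and rows downward; lengths in m; the calibration is good to about 2 mm. A picture is of the moment at which its call begins. There is no depth.
- bot.finish_job(): hands the job in, once; it reports no verdict.
The state is a dict: "t": time; "joints": joint angles; "joint_velocities": joint speeds; "tau": joint torques, N m; "tool_pos": TCP position; "orientation": TCP orientation; "wrist_force": force on the tool from outside, world axes, zero at the start; "moment": the same for the moment, N m; "gripper_width": finger opening in m.
Only numpy, scipy, OpenCV 4.12 (cv2) and the standard library are available. Lean on these libraries where they do the work, as an engineer would, in place of code of your own. Each camera call takes 0.05 s, during which the arm holds its last target.

## Working session

There is one attempt and no reset: what is moved stays moved. The work goes in short steps, Python scripts to look and compute and a shell command to move; the robot and the scene stay as the last step left them, time stands still between calls to the robot, and variables do not carry over. Pictures are saved under pics/ and viewed, and the job is handed in when it is done.

```bash
ls; mkdir -p pics; python3 - <<'E'
from bench import bot
import cv2
s=bot.read_state();print({k:s[k] for k in('t','tool_pos','orientation','gripper_width')})
for n in('side','top'):
    i=bot.get_image(n);cv2.imwrite(f'pics/{n}0.png',i['color'][:,:,::-1]);print(n,i['fovy'],i['cx'],i['cy'],i['world_from_camera'])
E
```

```text
pics
{'t': 0.0, 'tool_pos': array([0.15984632, 0.60354999, 0.2378775 ]), 'orientation': array([ 2.48844683e+00,  1.91554555e+00, -2.19416433e-03]), 'gripper_width': 0.0880733010717723}
side 55.426882765054124 275.41258957347645 210.12806967862258 [[ 0.99209124 -0.04942281  0.11537922  0.37723947]
 [-0.12365153 -0.54278926  0.83071663 -0.89144503]
 [ 0.02157025 -0.83841351 -0.54460767  0.71979346]
 [ 0.          0.          0.          1.        ]]
top 55.24329849426701 282.740123967442 206.76921053914995 [[-0.01715849 -0.97856483  0.20522298  0.28934998]
 [-0.99985106  0.01641245 -0.00533703  0.0048061 ]
 [ 0.00185442 -0.20528399 -0.97870069  1.17712004]
 [ 0.          0.          0.          1.        ]]
```

View pics/side0.png

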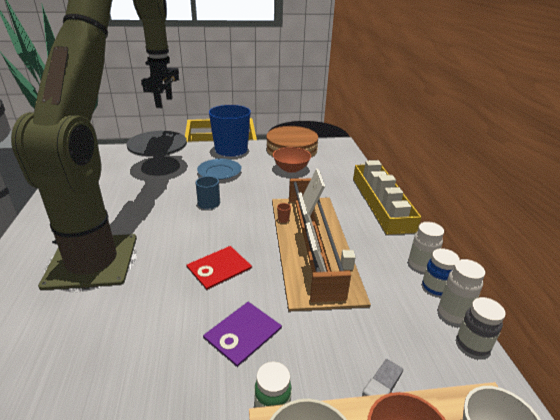

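View pics/top0.png

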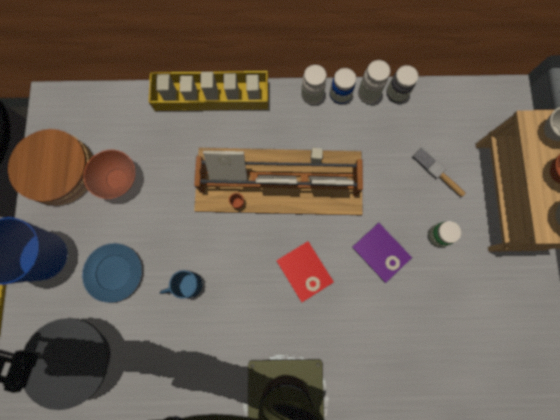

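```bash
python3 - <<'E'
import cv2
a=cv2.imread('pics/top0.png')[135:225,185:375];cv2.imwrite('pics/topc.png',cv2.resize(a,None,fx=4.2,fy=4.2,interpolation=cv2.INTER_CUBIC))
a=cv2.imread('pics/side0.png')[160:315,260:380];cv2.imwrite('pics/sidec.png',cv2.resize(a,None,fx=3.8,fy=3.8,interpolation=cv2.INTER_CUBIC))
E
```

```text
(no output)
```

View pics/topc.png

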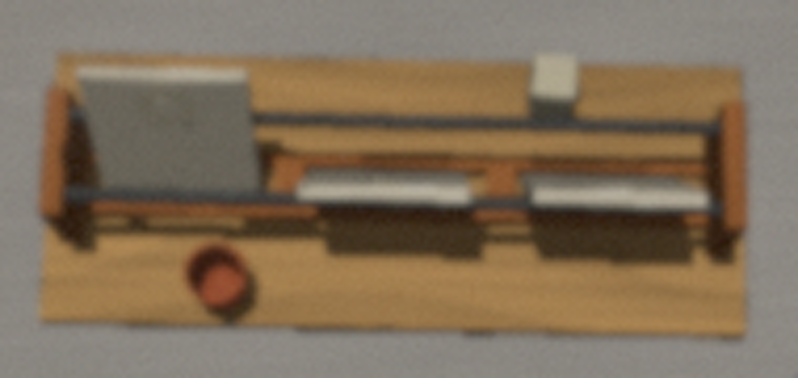

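View pics/sidec.png

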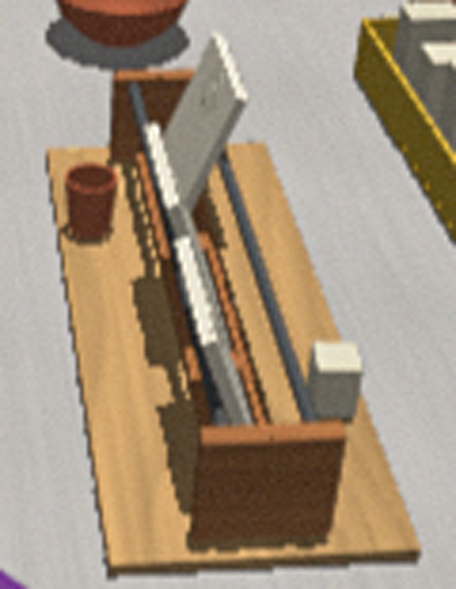

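The targets are the two tiles seen edge-on in the rack: the middle one at top px (277,181) and the right one at (332,181). The left tile (227,167) already leans back. The other things that could be taken for a tile are red (305,271), purple (382,252) and the prop (316,156). None of these is the job. The crops confirm this choice, so next I measure.

```bash
cat >h.py <<'E'
import numpy as np,cv2
from bench import bot
def cam(n):
    i=bot.get_image(n);return i
def ray(i,uv,z):
    f=210/np.tan(np.radians(i['fovy'])/2);M=i['world_from_camera']
    d=M[:3,:3]@np.array([(uv[0]-i['cx'])/f,(uv[1]-i['cy'])/f,1]);o=M[:3,3]
    return o+d*(z-o[2])/d[2]
def proj(i,p):
    f=210/np.tan(np.radians(i['fovy'])/2);M=i['world_from_camera']
    c=M[:3,:3].T@(np.array(p)-M[:3,3]);return np.array([i['cx']+f*c[0]/c[2],i['cy']+f*c[1]/c[2]])
E
python3 - <<'E'
from h import *
np.set_printoptions(precision=4,suppress=True)
T=cam('top');S=cam('side')
c=lambda u,v:(u/4.2+185-.5+.12,v/4.2+135-.38)
s=lambda u,v:(u/3.8+260-.37,v/3.8+160-.37)
def show(n,i,uv,z):print(n,ray(i,uv,z)[:2])
B=[ray(T,c(*p),.012) for p in[(58,53),(743,68),(745,335),(40,322)]]
for p in B:print('board T',p[:2])
for p in[(48,150),(265,145),(418,552),(110,570)]:show('board S',S,s(*p),.012)
for p in[(44,212),(66,217),(52,88),(722,228),(745,232),(724,100),(744,102)]:show('cheek T',T,c(*p),.097)
for p in[(204,443),(342,440),(343,425),(208,430),(115,73),(193,73)]:show('cheek S',S,s(*p),.097)
for n,p in dict(midL=(298,196),midR=(468,206),midbL=(308,172),midbR=(470,178),rL=(530,200),rR=(708,208)).items():show(n,T,c(*p),.145)
for n,p in dict(m1=(148,125),m2=(175,205),m1b=(158,128),r1=(177,240),r2=(207,345)).items():show(n+' S',S,s(*p),.145)
cen=np.mean(B,0);print(cen,[np.linalg.norm(B[a]-B[b]) for a,b in[(0,1),(1,2),(2,3),(3,0)]])
E
```

```text
board T [0.7241 0.2532]
board T [ 0.7044 -0.2454]
board T [ 0.5067 -0.2354]
board T [0.5244 0.2607]
board S [0.525  0.2573]
board S [0.7214 0.2485]
board S [ 0.7008 -0.2463]
board S [ 0.5049 -0.2411]
cheek T [0.5815 0.2415]
cheek T [0.5778 0.2269]
cheek T [0.6676 0.2385]
cheek T [ 0.5631 -0.2068]
cheek T [ 0.5601 -0.2219]
cheek T [ 0.6517 -0.213 ]
cheek T [ 0.6501 -0.2264]
cheek S [ 0.5613 -0.2247]
cheek S [ 0.6452 -0.2304]
cheek S [ 0.6496 -0.2173]
cheek S [ 0.566  -0.2135]
cheek S [0.5793 0.2399]
cheek S [0.6463 0.2343]
midL [0.5763 0.0703]
midR [ 0.568  -0.0373]
midbL [0.592  0.0639]
midbR [ 0.5863 -0.039 ]
rL [ 0.5712 -0.0767]
rR [ 0.5641 -0.1893]
m1 S [0.5759 0.0704]
m2 S [ 0.5758 -0.0383]
m1b S [0.5826 0.0654]
r1 S [ 0.5693 -0.08  ]
r2 S [ 0.5665 -0.191 ]
[0.6149 0.0083 0.012 ] [np.float64(0.49898623500748945), np.float64(0.19788586751292123), np.float64(0.4964395330144555), np.float64(0.19984616849063613)]
```

```bash
python3 -m inch '[[-0.05,0.05,0,0,0,-0.05,1],[-0.15,0.17,0,0,0,-0.12,1],[-0.27,0.3,0,0,0,-0.2,1],[-0.4,0.44,0,0,0,-0.28,1],[-0.54,0.58,0,0,0,-0.35,1],[-0.66,0.71,0,0,0,-0.4,1],[-0.75,0.8,0,0,0,-0.44,1],[-0.8,0.85,0,0,0,-0.44,1],[-0.8,0.85,0,0,0,-0.44,1],[-0.8,0.85,0,0,0,-0.44,1]]' 20
cat >to.py <<'E'
import sys
from h import *
from scipy.spatial.transform import Rotation as R
np.set_printoptions(precision=4,suppress=True)
s=bot.read_state();Q=R.from_rotvec(s['orientation']).as_matrix()
print(s['t'],s['tool_pos'],'toolx',Q[:,0],'tooly',Q[:,1],s['wrist_force'],s['gripper_width'])
yaw=-.0375;C=np.array([.6145,.0075]);X=np.array([np.cos(yaw),np.sin(yaw)]);Y=np.array([-X[1],X[0]])
d=s['tool_pos'][:2]-C;print('rack xy',d@X,d@Y,'yaw err',np.arctan2(Y[1],Y[0])-np.arctan2(Q[1,0],Q[0,0]))
if len(sys.argv)>1:
    xr,yr,z=map(float,sys.argv[1:4]);p=np.r_[C+xr*X+yr*Y,z];print('target',p,'shares',Q.T@(p-s['tool_pos'])/.12)
E
python3 to.py -.09 .0105 .12
```

```text
t: 1.2
tool_pos: [0.2336, 0.4859, 0.2389]
orientation: [-2.263, -2.178, -0.001]
wrist_force: [-0.7, -0.0, -0.3]
gripper_width: 0.0102
1.2 [0.2336 0.4859 0.2389] toolx [0.0384 0.9993 0.001 ] tooly [ 0.9993 -0.0384 -0.0003] [-0.7302 -0.0234 -0.2991] 0.010186459437138065
rack xy -0.3985672325324277 0.46378456804233187 yaw err 0.0008960209124575513
target [0.525  0.0214 0.12  ] shares [-3.7761  2.5751  0.9862]
```

```bash
for k in 1; do :; done; python3 -m inch '[[-0.06,0.05,0,0,0,0,1],[-0.18,0.12,0,0,0,0,1],[-0.32,0.22,0,0,0,0,1],[-0.46,0.32,0,0,0,0,1],[-0.6,0.42,0,0,0,0,1],[-0.74,0.52,0,0,0,0,1],[-0.86,0.6,0,0,0,0,1],[-0.95,0.65,0,0,0,0,1],[-0.95,0.65,0,0,0,0,1],[-0.95,0.65,0,0,0,0,1]]'
python3 -m inch '[[-0.06,0.05,0,0,0,0,1],[-0.18,0.12,0,0,0,0,1],[-0.32,0.22,0,0,0,0,1],[-0.46,0.32,0,0,0,0,1],[-0.6,0.42,0,0,0,0,1],[-0.74,0.52,0,0,0,0,1],[-0.86,0.6,0,0,0,0,1],[-0.95,0.65,0,0,0,0,1],[-0.95,0.65,0,0,0,0,1],[-0.95,0.65,0,0,0,0,1]]'
python3 -m inch '[[-0.06,0.05,0,0,0,0,1],[-0.18,0.12,0,0,0,0,1],[-0.32,0.22,0,0,0,0,1],[-0.46,0.32,0,0,0,0,1],[-0.6,0.42,0,0,0,0,1],[-0.74,0.52,0,0,0,0,1],[-0.86,0.6,0,0,0,0,1],[-0.95,0.65,0,0,0,0,1],[-0.95,0.65,0,0,0,0,1],[-0.95,0.65,0,0,0,0,1]]'
python3 to.py -.09 .0075 .12
```

```text
t: 2.2
tool_pos: [0.3074, 0.3686, 0.2388]
orientation: [-2.264, -2.177, -0.001]
wrist_force: [-0.5, -0.0, 0.8]
gripper_width: 0.0007
t: 3.2
tool_pos: [0.3807, 0.2521, 0.2388]
orientation: [-2.263, -2.178, -0.001]
wrist_force: [-0.3, 0.0, 0.4]
gripper_width: 0.0001
t: 4.2
tool_pos: [0.4542, 0.1351, 0.2387]
orientation: [-2.263, -2.178, -0.0]
wrist_force: [-0.4, 0.7, -0.1]
gripper_width: 0.0006
4.2 [0.4542 0.1351 0.2387] toolx [0.0382 0.9993 0.0006] tooly [ 0.9993 -0.0382 -0.0003] [-0.394   0.7243 -0.0936] 0.0006435424095875265
rack xy -0.16494903323483595 0.12151668150628799 yaw err 0.0006822821161935888
target [0.5248 0.0184 0.12  ] shares [-0.9504  0.6255  0.9884]
```

```bash
python3 -m inch '[[-0.1,0.05,0,0,0,0,1],[-0.26,0.15,0,0,0,0,1],[-0.44,0.27,0.05,0,0,0,1],[-0.62,0.4,0.2,0,0,0,1],[-0.78,0.5,0.4,0,0,0,1],[-0.9,0.58,0.6,0,0,0,1],[-0.95,0.63,0.8,0,0,0,1],[-0.95,0.63,0.93,0,0,0,1],[-0.95,0.63,0.98,0,0,0,1],[-0.95,0.63,0.98,0,0,0,1]]'
python3 to.py .0 .0075 .12; python3 - <<'E'
from h import *
for n,(a,b,c,d) in dict(top=(120,240,180,380),side=(120,320,180,400)).items():
    i=cam(n)['color'][a:b,c:d,::-1];cv2.imwrite(f'pics/{n}1.png',cv2.resize(i,None,fx=3,fy=3,interpolation=cv2.INTER_CUBIC)[:600])
E
```

```text
t: 5.2
tool_pos: [0.5252, 0.0179, 0.1206]
orientation: [-2.262, -2.178, 0.002]
wrist_force: [0.8, -1.0, 0.3]
gripper_width: 0.0002
5.2 [0.5252 0.0179 0.1206] toolx [ 0.0378  0.9993 -0.    ] tooly [ 0.9993 -0.0378 -0.0015] [ 0.7554 -0.9866  0.2993] 0.00019882971507472283
rack xy -0.08962583413324966 0.007007808004998467 yaw err 0.0003271616028022173
target [0.6148 0.015  0.12  ] shares [0.0043 0.7469 0.0037]
```

View pics/side1.png

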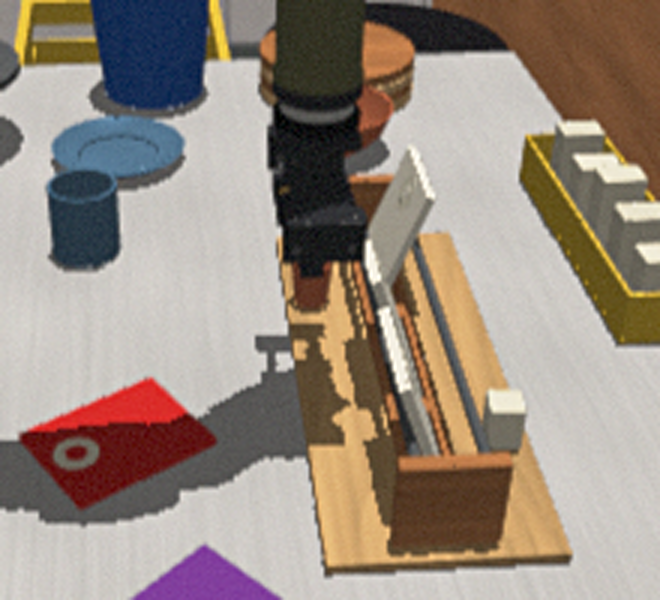

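View pics/top1.png

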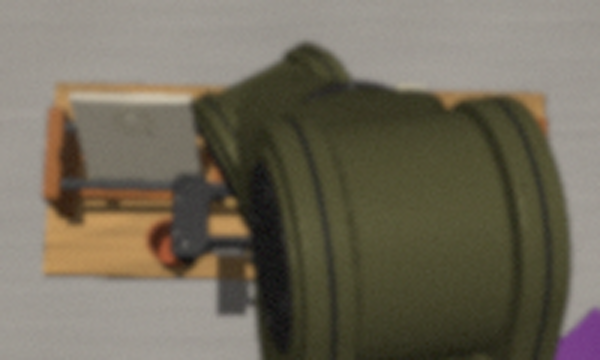

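```bash
python3 - <<'E'
from h import *
i=cam('side')
for p in [(.525,.018,.12),(.525,.018,.14),(.525,.018,.184)]:print((proj(i,p)-[180,120])*3)
a=cv2.resize(i['color'][150:270,240:360,::-1],None,fx=5,fy=5,interpolation=cv2.INTER_CUBIC);cv2.imwrite('pics/s2.png',a)
E
```

```text
[309.3683029  272.49564675]
[310.07520458 254.03840164]
[311.68131743 212.10269955]
```

View pics/s2.png

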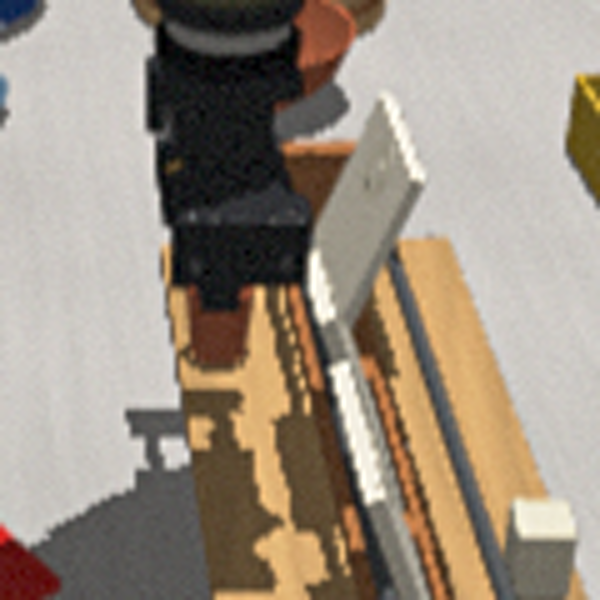

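```bash
python3 -m inch '[[0,0.1,0,0,0,0,1],[0,0.22,0,0,0,0,1],[0,0.32,0,0,0,0,1],[0,0.38,0,0,0,0,1],[0,0.43,0,0,0,0,1],[0,0.48,0,0,0,0,1],[0,0.53,0,0,0,0,1],[0,0.58,0,0,0,0,1],[0,0.63,0,0,0,0,1],[0,0.68,0,0,0,0,1]]'
python3 to.py; python3 - <<'E'
from h import *
i=cam('side')
a=cv2.resize(i['color'][150:270,240:360,::-1],None,fx=5,fy=5,interpolation=cv2.INTER_CUBIC);cv2.imwrite('pics/s3.png',a)
E
```

```text
t: 6.35
tool_pos: [0.6077, 0.0145, 0.1211]
orientation: [2.264, 2.178, 0.0]
wrist_force: [-0.4, -0.5, -0.2]
gripper_width: 0.0002
6.35 [0.6077 0.0145 0.1211] toolx [0.0388 0.9992 0.0001] tooly [ 0.9992 -0.0388  0.0001] [-0.4476 -0.4681 -0.1508] 0.0002136135523062902
rack xy -0.007020354759262359 0.006701084575013316 yaw err 0.001315312154678061
```

View pics/s3.png

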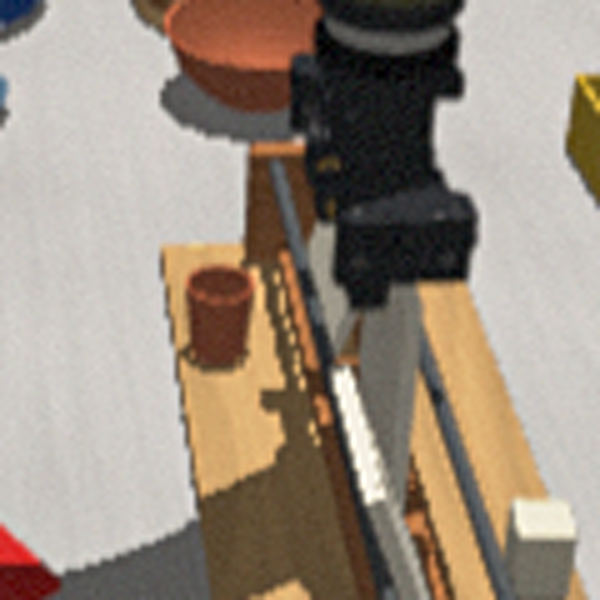

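```bash
python3 -m inch '[[0,0.03,0,0,0,0,1],[0,0.07,0,0,0,0,1],[0,0.1,0,0,0,0,1],[0,0.1,0,0,0,0,1],[0,-0.05,0,0,0,0,1],[0,-0.25,0,0,0,0,1],[0,-0.45,0,0,0,0,1],[0,-0.65,0,0,0,0,1],[0,-0.7,0,0,0,0,1],[0,-0.7,0,0,0,0,1]]'
python3 to.py -.09 -.1436 .12; python3 - <<'E'
from h import *
i=cam('side')
a=cv2.resize(i['color'][150:270,240:360,::-1],None,fx=5,fy=5,interpolation=cv2.INTER_CUBIC);cv2.imwrite('pics/s4.png',a)
E
```

```text
t: 7.4
tool_pos: [0.5232, 0.0178, 0.1213]
orientation: [2.263, 2.179, -0.0]
wrist_force: [0.5, -0.2, 0.1]
gripper_width: 0.0006
7.4 [0.5232 0.0178 0.1213] toolx [ 0.0382  0.9993 -0.0001] tooly [ 0.9993 -0.0382  0.0001] [ 0.5065 -0.2372  0.0687] 0.0006105292011521858
rack xy -0.09164306721163568 0.006880524769088722 yaw err 0.0007026002182426438
target [ 0.5192 -0.1326  0.12  ] shares [-1.254   0.0146  0.0113]
```

View pics/s4.png

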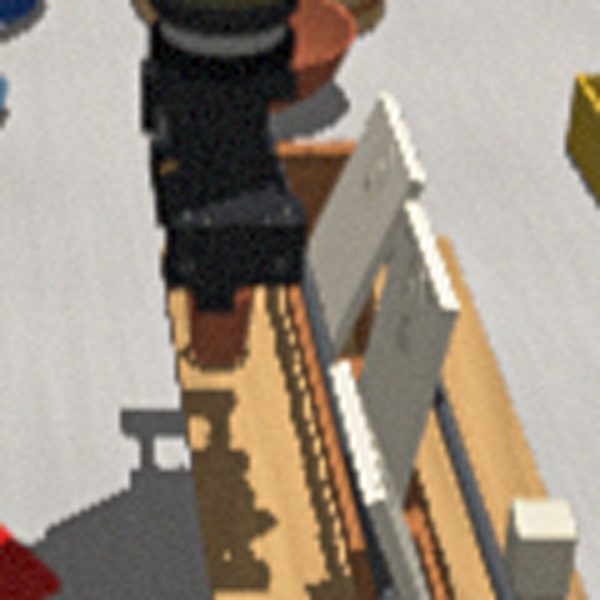

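The middle tile (crop px 410,200 to 455,310) now leans back, parallel to tile 3. Next is the right tile.

```bash
python3 -m inch '[[-0.06,0,0,0,0,0,1],[-0.17,0,0,0,0,0,1],[-0.3,0,0,0,0,0,1],[-0.45,0,0,0,0,0,1],[-0.6,0,0,0,0,0,1],[-0.75,0,0,0,0,0,1],[-0.88,0,0,0,0,0,1],[-0.97,0,0,0,0,0,1],[-1,0,0,0,0,0,1],[-1,0,0,0,0,0,1]]'
python3 -m inch '[[-0.06,0,0,0,0,0,1],[-0.15,0,0,0,0,0,1],[-0.22,0.01,0.01,0,0,0,1],[-0.25,0.01,0.01,0,0,0,1],[-0.25,0.01,0.01,0,0,0,1],[-0.25,0.01,0.01,0,0,0,1],[-0.25,0.01,0.01,0,0,0,1],[-0.25,0.01,0.01,0,0,0,1],[-0.25,0.01,0.01,0,0,0,1],[-0.25,0.01,0.01,0,0,0,1]]'
python3 to.py 0 -.1436 .12
```

```text
t: 8.45
tool_pos: [0.5187, -0.1029, 0.121]
orientation: [2.266, 2.176, 0.0]
wrist_force: [0.6, 0.7, 0.1]
gripper_width: 0.0002
t: 9.45
tool_pos: [0.5187, -0.132, 0.1199]
orientation: [-2.264, -2.178, -0.0]
wrist_force: [-0.0, 0.1, 0.2]
gripper_width: 0.0003
9.45 [ 0.5187 -0.132   0.1199] toolx [0.0385 0.9993 0.0001] tooly [ 0.9993 -0.0385  0.0001] [-0.0409  0.1358  0.2222] 0.00034676322655233325
rack xy -0.0905166219280474 -0.14301402903638605 yaw err 0.0009830516564266478
target [ 0.6091 -0.136   0.12  ] shares [-0.0041  0.7543 -0.0006]
```

```bash
python3 -m inch '[[0,0.1,0,0,0,0,1],[0,0.22,0,0,0,0,1],[0,0.32,0,0,0,0,1],[0,0.38,0,0,0,0,1],[0,0.43,0,0,0,0,1],[0,0.48,0,0,0,0,1],[0,0.53,0,0,0,0,1],[0,0.58,0,0,0,0,1],[0,0.63,0,0,0,0,1],[0,0.68,0,0,0,0,1]]'
python3 -m inch '[[0,0.03,0,0,0,0,1],[0,0.07,0,0,0,0,1],[0,0.1,0,0,0,0,1],[0,0.1,0,0,0,0,1],[0,-0.05,0,0,0,0,1],[0,-0.25,0,0,0,0,1],[0,-0.45,0,0,0,0,1],[0,-0.65,0,0,0,0,1],[0,-0.85,0,0,0,0,1],[0,-0.9,0,0,0,0,1]]'
python3 -m inch '[[0,-0.05,-0.05,0,0,0,1],[0,-0.15,-0.15,0,0,0,1],[0,-0.3,-0.3,0,0,0,1],[0,-0.4,-0.45,0,0,0,1],[0,-0.4,-0.6,0,0,0,1],[0,-0.4,-0.7,0,0,0,1],[0,-0.4,-0.8,0,0,0,1],[0,-0.4,-0.8,0,0,0,1],[0,-0.4,-0.8,0,0,0,1],[0,-0.4,-0.8,0,0,0,1]]'
python3 - <<'E'
from h import *
for n,(a,b,c,d,f) in dict(top=(130,230,180,380,4),side=(150,310,240,380,3.7)).items():
    im=cam(n)['color'][:,:,::-1];cv2.imwrite(f'pics/{n}5full.png',im);cv2.imwrite(f'pics/{n}5.png',cv2.resize(im[a:b,c:d],None,fx=f,fy=f,interpolation=cv2.INTER_CUBIC))
E
```

```text
t: 10.45
tool_pos: [0.6007, -0.1354, 0.1199]
orientation: [2.264, 2.178, 0.0]
wrist_force: [0.7, -0.3, 0.1]
gripper_width: 0.0004
t: 11.45
tool_pos: [0.4892, -0.1314, 0.1199]
orientation: [-2.263, -2.176, 0.005]
wrist_force: [0.1, 0.2, 0.2]
gripper_width: 0.0005
t: 12.45
tool_pos: [0.4444, -0.1293, 0.2155]
orientation: [-2.264, -2.178, 0.0]
wrist_force: [0.3, -0.4, -0.7]
gripper_width: 0.0006
```

View pics/side5.png

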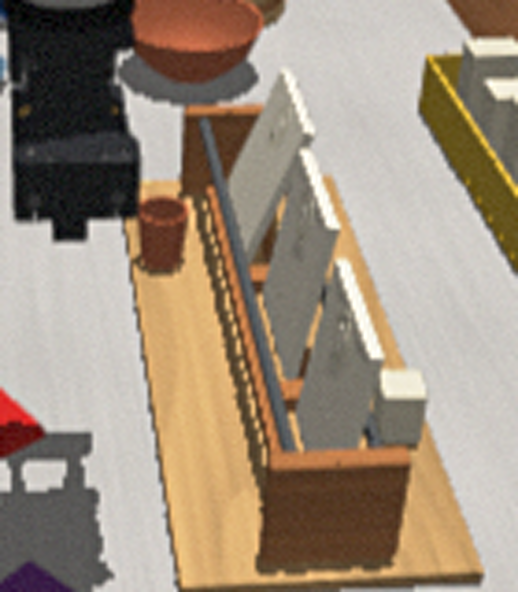

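View pics/top5.png

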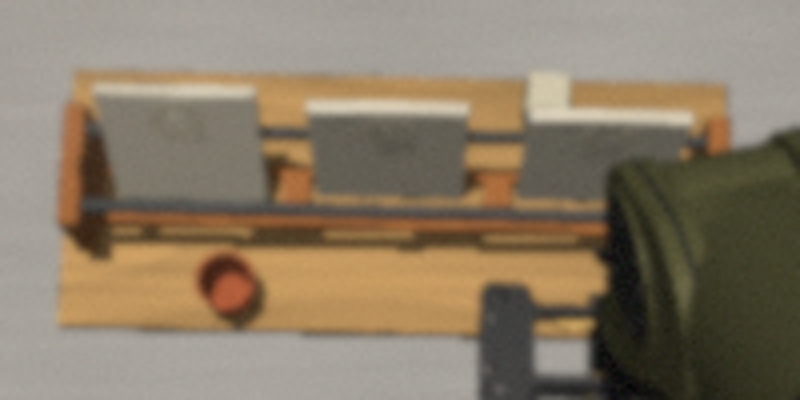

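View pics/top5full.png

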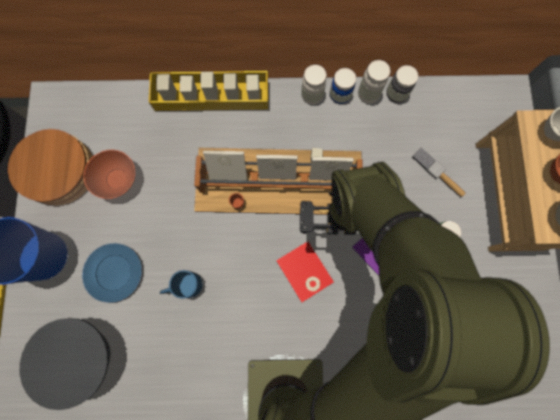

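The middle and right tiles lean less than tile 3: their top edges sit at crop rows about 106 and 116, against 91. I'll measure the top edges.

```bash
python3 - <<'E'
from h import *
np.set_printoptions(precision=4,suppress=True)
T=cam('top');S=cam('side')
yaw=-.0375;C=np.array([.6145,.0075]);X=np.array([np.cos(yaw),np.sin(yaw)]);Y=np.array([-X[1],X[0]])
def rk(i,uv,z):
    d=ray(i,uv,z)[:2]-C;return np.array([d@X,d@Y])
t=lambda u,v:((u+.5)/4+180-.5,(v+.5)/4+130-.5)
s=lambda u,v:((u+.5)/3.7+240-.5,(v+.5)/3.7+150-.5)
# top band: back edge / front edge of the white strip, left & right
for n,L in dict(t3=[(93,84),(255,88),(95,96),(256,100)],mid=[(307,102),(469,104),(307,113),(469,116)],right=[(528,108),(693,112),(528,121),(693,125)]).items():
    for z in (.145,.152):print(n,z,*[rk(T,t(*p),z) for p in L])
for n,L in dict(t3=[(284,68),(310,132),(290,66),(315,128)],mid=[(301,155),(331,230),(308,150),(338,225)],right=[(337,265),(374,360),(345,258),(382,357)]).items():
    for z in (.145,.152):print('S',n,z,*[rk(S,s(*p),z) for p in L])
E
```

```text
t3 0.145 [0.0424 0.2068] [0.0418 0.0972] [0.0339 0.205 ] [0.0333 0.0962]
t3 0.152 [0.0399 0.2053] [0.0394 0.0964] [0.0315 0.2035] [0.0309 0.0954]
mid 0.145 [0.0326 0.0617] [ 0.0335 -0.0477] [0.0249 0.0614] [ 0.025  -0.0478]
mid 0.152 [0.0302 0.0612] [ 0.0311 -0.0475] [0.0225 0.0609] [ 0.0227 -0.0476]
right 0.145 [ 0.0315 -0.0875] [ 0.031  -0.1988] [ 0.0223 -0.0876] [ 0.0218 -0.1987]
right 0.152 [ 0.0291 -0.087 ] [ 0.0286 -0.1976] [ 0.02   -0.0871] [ 0.0195 -0.1974]
S t3 0.145 [0.0363 0.2105] [0.0378 0.0992] [0.0421 0.214 ] [0.043  0.1054]
S t3 0.152 [0.0333 0.1969] [0.0348 0.0869] [0.0391 0.2003] [0.04   0.0931]
S mid 0.145 [0.024  0.0638] [ 0.0262 -0.0421] [0.0309 0.0711] [ 0.0326 -0.0359]
S mid 0.152 [0.0212 0.052 ] [ 0.0234 -0.0526] [0.028  0.0592] [ 0.0297 -0.0465]
S right 0.145 [ 0.0216 -0.0858] [ 0.0236 -0.1911] [ 0.0289 -0.0777] [ 0.0294 -0.1884]
S right 0.152 [ 0.0189 -0.0958] [ 0.0209 -0.1999] [ 0.0261 -0.0878] [ 0.0265 -0.1972]
```

Both are near 7–8° of lean with their feet still at the back lip. Their tops are at about 0.027 (middle) and 0.025 m (right), just short of the 0.028 limit. I'll push gently above the rail (z = 0.135) so the tile pivots on the rail and the foot slides forward.

```bash
python3 to.py -.05 -.143 .135
```

```text
12.65 [ 0.4442 -0.1292  0.2155] toolx [0.0386 0.9993 0.0003] tooly [ 0.9993 -0.0386 -0.0009] [-1.2004  0.3707  0.2101] 0.000346511001249162
rack xy -0.16509997397303566 -0.1430150699381132 yaw err 0.001108695977102503
target [ 0.5592 -0.1335  0.135 ] shares [0.001  0.9597 0.6696]
```

```bash
python3 -m inch '[[0,0,0.15,0,0,0,1],[0,0.05,0.35,0,0,0,1],[0,0.15,0.55,0,0,0,1],[0,0.3,0.67,0,0,0,1],[0,0.45,0.67,0,0,0,1],[0,0.6,0.67,0,0,0,1],[0,0.75,0.67,0,0,0,1],[0,0.88,0.67,0,0,0,1],[0,0.96,0.67,0,0,0,1],[0,0.96,0.67,0,0,0,1]]'
python3 -m inch '[[0,0.1,0,0,0,0,1],[0,0.2,0,0,0,0,1],[0,0.3,0,0,0,0,1],[0,0.38,0,0,0,0,1],[0,0.42,0,0,0,0,1],[0,0.46,0,0,0,0,1],[0,0.49,0,0,0,0,1],[0,0.51,0,0,0,0,1],[0,0.52,0,0,0,0,1],[0,0.52,0,0,0,0,1]]'
python3 to.py .018 -.143 .135
python3 - <<'E'
from h import *
im=cam('side')['color'][:,:,::-1];cv2.imwrite(f'pics/s6.png',cv2.resize(im[150:310,240:380],None,fx=3.7,fy=3.7,interpolation=cv2.INTER_CUBIC))
E
```

```text
t: 13.65
tool_pos: [0.5605, -0.1336, 0.1352]
orientation: [2.264, 2.178, 0.002]
wrist_force: [-0.0, 0.2, -0.5]
gripper_width: 0.0005
t: 14.65
tool_pos: [0.6213, -0.1362, 0.1353]
orientation: [-2.264, -2.177, 0.001]
wrist_force: [-0.4, 1.2, -0.3]
gripper_width: 0.0004
14.65 [ 0.6213 -0.1362  0.1353] toolx [0.0388 0.9992 0.    ] tooly [ 0.9992 -0.0388 -0.0011] [-0.3565  1.1739 -0.2947] 0.000440709290053956
rack xy 0.012138937078437773 -0.14336879701969069 yaw err 0.0013069835066765734
target [ 0.6271 -0.1361  0.135 ] shares [0.0031 0.0488 0.002 ]
```

View pics/s6.png

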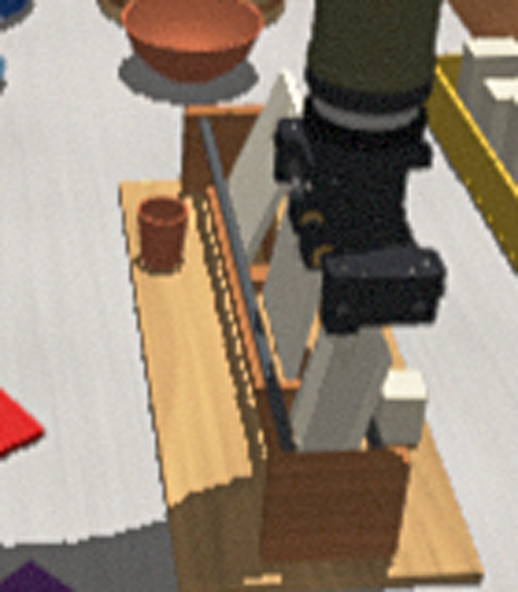

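The tile's near edge has swung from (382,357) to about (392,365), so it is pivoting. I'll add about 3 mm, then retract and look.

```bash
python3 -m inch '[[0,0.01,0,0,0,0,1],[0,0.02,0,0,0,0,1],[0,0.025,0,0,0,0,1],[0,0.025,0,0,0,0,1],[0,-0.02,0,0,0,0,1],[0,-0.15,0,0,0,0,1],[0,-0.35,0,0,0,0,1],[0,-0.6,0,0,0,0,1],[0,-0.85,0,0,0,0,1],[0,-1,0,0,0,0,1]]'
python3 to.py -.09 .007 .135
python3 - <<'E'
from h import *
for n,(a,b,c,d,f) in dict(top=(130,230,180,380,4),side=(150,310,240,380,3.7)).items():
    im=cam(n)['color'][:,:,::-1];cv2.imwrite(f'pics/{n}7.png',cv2.resize(im[a:b,c:d],None,fx=f,fy=f,interpolation=cv2.INTER_CUBIC))
E
```

```text
t: 15.7
tool_pos: [0.4993, -0.1316, 0.1358]
orientation: [-2.264, -2.177, 0.002]
wrist_force: [0.5, -0.5, 0.1]
gripper_width: 0.0001
15.7 [ 0.4993 -0.1316  0.1358] toolx [ 0.0389  0.9992 -0.0002] tooly [ 0.9992 -0.0389 -0.0012] [ 0.4989 -0.5263  0.1349] 5.9917303221900865e-05
rack xy -0.10987670864398806 -0.14332352001224913 yaw err 0.001453100538643337
target [0.5248 0.0179 0.135 ] shares [1.2529 0.1638 0.0064]
```

View pics/side7.png

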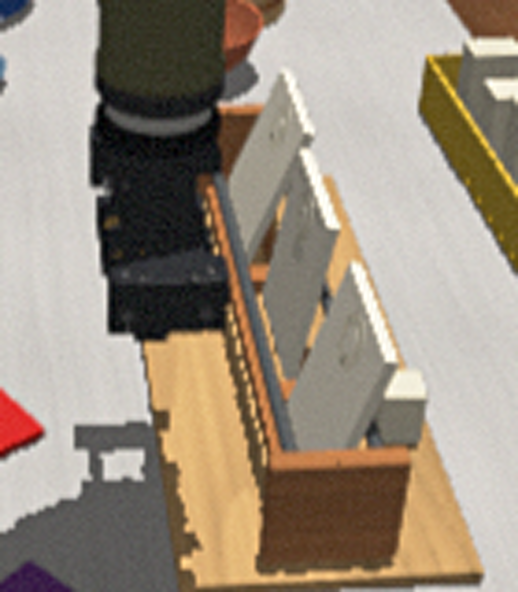

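View pics/top7.png

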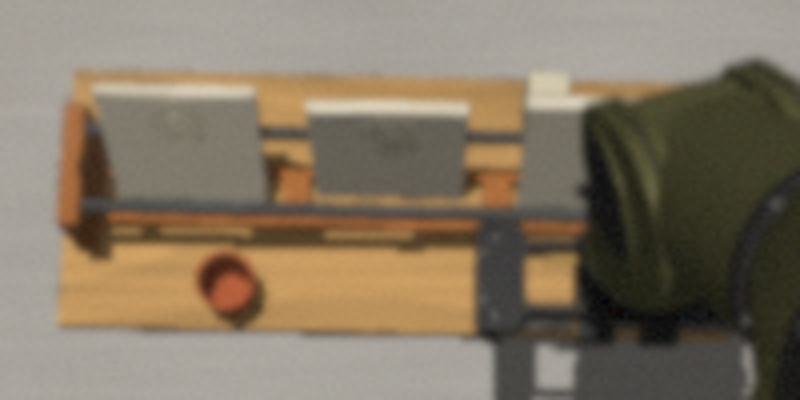

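The right tile's top edge moved from row 108 to 94, about 9 mm, and it now lies parallel to tile 3. I'll do the same for the middle tile.

```bash
python3 -m inch '[[0.06,0,0,0,0,0,1],[0.17,0,0,0,0,0,1],[0.3,0,0,0,0,0,1],[0.45,0,0,0,0,0,1],[0.6,0,0,0,0,0,1],[0.75,0,0,0,0,0,1],[0.88,0,0,0,0,0,1],[0.97,0,0,0,0,0,1],[1,0,0,0,0,0,1],[1,0,0,0,0,0,1]]'
python3 -m inch '[[0.06,0.05,0,0,0,0,1],[0.15,0.1,0,0,0,0,1],[0.22,0.2,0,0,0,0,1],[0.25,0.3,0,0,0,0,1],[0.25,0.38,0,0,0,0,1],[0.25,0.45,0,0,0,0,1],[0.25,0.5,0,0,0,0,1],[0.25,0.5,0,0,0,0,1],[0.25,0.5,0,0,0,0,1],[0.25,0.5,0,0,0,0,1]]'
python3 to.py .0152 .007 .135
```

```text
t: 16.8
tool_pos: [0.5069, -0.0108, 0.1355]
orientation: [2.263, 2.179, 0.001]
wrist_force: [0.6, 0.1, 0.0]
gripper_width: 0.0006
t: 17.8
tool_pos: [0.567, 0.0159, 0.1354]
orientation: [-2.264, -2.178, 0.001]
wrist_force: [-0.8, 0.2, 1.0]
gripper_width: 0.0007
17.8 [0.567  0.0159 0.1354] toolx [ 0.0388  0.9992 -0.0001] tooly [ 0.9992 -0.0388 -0.0008] [-0.8027  0.2412  0.9911] 0.0006938011960283868
rack xy -0.0477346691976472 0.006578020407136453 yaw err 0.001333631125399748
target [0.63   0.0139 0.135 ] shares [0.0042 0.5245 0.0032]
```

```bash
python3 -m inch '[[0,0.1,0,0,0,0,1],[0,0.2,0,0,0,0,1],[0,0.3,0,0,0,0,1],[0,0.38,0,0,0,0,1],[0,0.42,0,0,0,0,1],[0,0.46,0,0,0,0,1],[0,0.49,0,0,0,0,1],[0,0.51,0,0,0,0,1],[0,0.53,0,0,0,0,1],[0,0.53,0,0,0,0,1]]'
python3 -m inch '[[0,0,0,0,0,0,1],[0,-0.04,0,0,0,0,1],[0,-0.15,0,0,0,0,1],[0,-0.3,0,0,0,0,1],[0,-0.45,0,0,0,0,1],[0,-0.6,0,0,0,0,1],[0,-0.75,0,0,0,0,1],[0,-0.9,0,0,0,0,1],[0,-1,0,0,0,0,1],[0,-1,0,0,0,0,1]]'
python3 -m inch '[[0,-0.05,-0.05,0,0,0,1],[0,-0.15,-0.15,0,0,0,1],[0,-0.3,-0.3,0,0,0,1],[0,-0.4,-0.45,0,0,0,1],[0,-0.4,-0.6,0,0,0,1],[0,-0.4,-0.7,0,0,0,1],[0,-0.4,-0.8,0,0,0,1],[0,-0.4,-0.8,0,0,0,1],[0,-0.4,-0.8,0,0,0,1],[0,-0.4,-0.8,0,0,0,1]]'
python3 - <<'E'
from h import *
for n,(a,b,c,d,f) in dict(top=(130,230,180,380,4),side=(150,310,240,380,3.7)).items():
    im=cam(n)['color'][:,:,::-1];cv2.imwrite(f'pics/{n}8full.png',im);cv2.imwrite(f'pics/{n}8.png',cv2.resize(im[a:b,c:d],None,fx=f,fy=f,interpolation=cv2.INTER_CUBIC))
E
```

```text
t: 18.8
tool_pos: [0.6311, 0.0135, 0.1354]
orientation: [-2.264, -2.178, 0.0]
wrist_force: [-0.4, -0.2, -0.3]
gripper_width: 0.0004
t: 19.8
tool_pos: [0.5096, 0.0183, 0.1359]
orientation: [-2.263, -2.179, 0.002]
wrist_force: [-0.0, -1.2, 0.2]
gripper_width: 0.0002
t: 20.8
tool_pos: [0.4632, 0.02, 0.2311]
orientation: [-2.264, -2.178, 0.001]
wrist_force: [0.1, 0.0, -0.0]
gripper_width: 0.0006
```

View pics/side8.png

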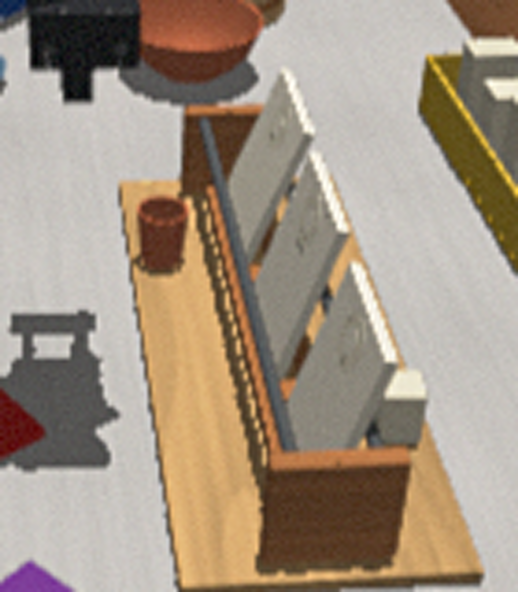

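View pics/top8.png

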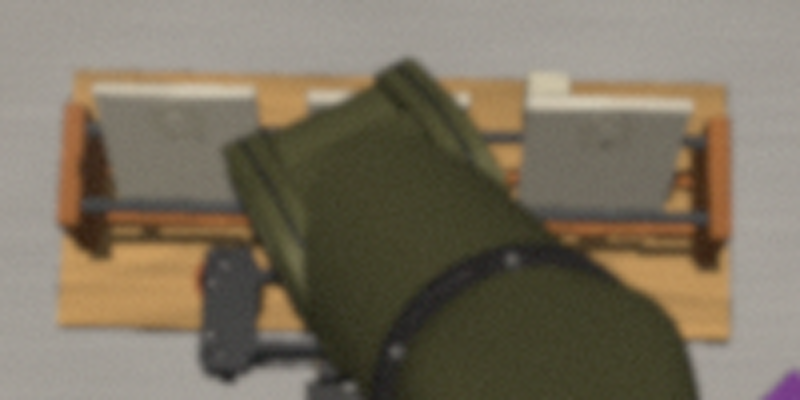

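View pics/top8full.png

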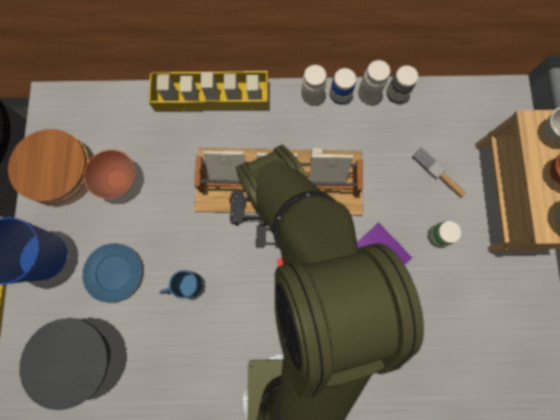

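Every tile now leans back and all three look parallel. A last numeric check of the top edges before handing in:

```bash
python3 - <<'E'
from h import *
np.set_printoptions(precision=4,suppress=True)
T=cam('top');S=cam('side')
yaw=-.0375;C=np.array([.6145,.0075]);X=np.array([np.cos(yaw),np.sin(yaw)]);Y=np.array([-X[1],X[0]])
def rk(i,uv,z=.146):
    d=ray(i,uv,z)[:2]-C;return np.array([d@X,d@Y])
t=lambda u,v:((u+.5)/4+180-.5,(v+.5)/4+130-.5)
s=lambda u,v:((u+.5)/3.7+240-.5,(v+.5)/3.7+150-.5)
# midline of the white strips
for n,L in dict(t3=[(94,90),(255,94)],mid=[(308,97),(468,100)],right=[(528,102),(692,106)]).items():print(n,*[rk(T,t(*p)) for p in L])
for n,L in dict(t3=[(287,67),(312,130)],mid=[(312,154),(346,230)],right=[(354,264),(393,362)]).items():print('S',n,*[rk(S,s(*p)) for p in L])
print(bot.read_state()['wrist_force'])
E
```

```text
t3 [0.0378 0.2057] [0.0372 0.0969]
mid [0.0359 0.0611] [ 0.036  -0.0469]
right [ 0.0354 -0.0874] [ 0.0349 -0.198 ]
S t3 [0.0387 0.2103] [0.0395 0.1005]
S mid [0.0324 0.0632] [ 0.0365 -0.0442]
S right [ 0.0332 -0.0867] [ 0.0347 -0.1951]
[0.5206 0.9975 0.9136]
```

```bash
python3 -c "
from bench import bot
print(bot.finish_job())"
```

```text
the job is handed in; nothing more can be done
None
```

I pushed the middle and right tiles over with the shut fingertips, and both now lean on the back rail in their own bays. The job is handed in at about 21 s of the 46 s allowed; no verdict was reported.

- **What went wrong and was mended:** after the first push both tiles leaned only about 7–8°, with tops at about 0.027 m (middle) and 0.025 m (right), short of the 0.028 m limit. I pushed each one again gently above the rail so that its foot slid forward in the groove.
- **Tile tops, last check:** in the rack frame the tops are about 0.032–0.037 m behind the middle, inside the 0.028–0.055 m limit. The two cameras agree within about 4 mm. Both tiles are square, and neither moved sideways by more than about 1 mm.
- **Tile already leaning back:** its top still measures about 0.038 m, and its top edge is at the same pixels as before.
- **Bystanders and robot:** the things visible in the pictures look unmoved. I judged the bystanders by eye and did not measure them. The arm was clear of everything, with the wrist force around 1 N, which is noise level.
- **Not measured:** I did not measure the tiles' foot positions directly. The pictures show the feet in the groove.

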